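# Book out three articles on the stock markers

## Task

Three articles are being taken out for a job, so book them out on the stock markers, the small wooden blocks that each stand on the robot's side of one article. With a fingertip, gently press the yellow pin of the red drill-bit case down to its collar, then that of the red-lidded jar of nails, then that of the roll of blue masking tape, in this order. Leave the pin of the brass screws up, and leave the articles and everything else standing where they are.

Things in the scene. Friction and masses are not known exactly. Their poses are not given: they have to be found in the camera images.
- bits_cap (a point): centre of the top face of the yellow round cap (32 mm across, 9 mm thick) of the push pin that belongs to the red drill-bit case. Untouched, the top is 65 mm above the bench with the pin up and 53 mm with it fully down; z up. The cap is sprung on its pin: it gives up to 9 mm (1.2 N per mm) and springs back when let go. All four markers look alike.
- bits_pin (a joint): how far the pin of the red drill-bit case is pressed down (without the give of its sprung cap), m: 0 to 0.002 at the start (up), 0.012 fully down, with its flange on the collar. It yields at a steady push of about 3 N (the cap has then given 2 to 3 mm) and stays where it is left; the collar is a rigid stop.
- bits_marker: stock marker of the red drill-bit case: a fixed light wooden block 60 x 60 x 24 mm with a 26 mm wide steel collar on top (30 mm above the bench) and the push pin in its centre. It stands on the robot's side of its article, about 105 mm between centres. Origin at the centre of its underside, on the bench; z up
- bit_case: closed red drill-bit case, 64 x 115 x 35 mm high, lying with its long side pointing away from the robot; loose; origin at the centre of its underside
- nails_cap (a point): centre of the top face of the yellow round cap (32 mm across, 9 mm thick) of the push pin that belongs to the red-lidded jar of nails. Untouched, the top is 65 mm above the bench with the pin up and 53 mm with it fully down; z up. The cap is sprung on its pin: it gives up to 9 mm (1.2 N per mm) and springs back when let go. All four markers look alike.
- nails_pin (a joint): how far the pin of the red-lidded jar of nails is pressed down (without the give of its sprung cap), m: 0 to 0.002 at the start (up), 0.012 fully down, with its flange on the collar. It yields at a steady push of about 3 N (the cap has then given 2 to 3 mm) and stays where it is left; the collar is a rigid stop.
- nails_marker: stock marker of the red-lidded jar of nails: a fixed light wooden block 60 x 60 x 24 mm with a 26 mm wide steel collar on top (30 mm above the bench) and the push pin in its centre. It stands on the robot's side of its article, about 105 mm between centres. Origin at the centre of its underside, on the bench; z up
- jar_nails: glass jar full of dark grey nails, with a red lid, 62 mm across, 82 mm high; loose; origin at the centre of its underside
- tape_cap (a point): centre of the top face of the yellow round cap (32 mm across, 9 mm thick) of the push pin that belongs to the roll of blue masking tape. Untouched, the top is 65 mm above the bench with the pin up and 53 mm with it fully down; z up. The cap is sprung on its pin: it gives up to 9 mm (1.2 N per mm) and springs back when let go. All four markers look alike.
- tape_pin (a joint): how far the pin of the roll of blue masking tape is pressed down (without the give of its sprung cap), m: 0 to 0.002 at the start (up), 0.012 fully down, with its flange on the collar. It yields at a steady push of about 3 N (the cap has then given 2 to 3 mm) and stays where it is left; the collar is a rigid stop.
- tape_marker: stock marker of the roll of blue masking tape: a fixed light wooden block 60 x 60 x 24 mm with a 26 mm wide steel collar on top (30 mm above the bench) and the push pin in its centre. It stands on the robot's side of its article, about 105 mm between centres. Origin at the centre of its underside, on the bench; z up
- masking_tape: roll of light blue masking tape lying flat, 96 mm across, 25 mm high; loose; origin at the centre of its underside
- brass_cap (a point): centre of the top face of the yellow round cap (32 mm across, 9 mm thick) of the push pin that belongs to the jar of brass screws. Untouched, the top is 65 mm above the bench with the pin up and 53 mm with it fully down; z up. The cap is sprung on its pin: it gives up to 9 mm (1.2 N per mm) and springs back when let go. All four markers look alike.
- brass_pin (a joint): how far the pin of the jar of brass screws is pressed down (without the give of its sprung cap), m: 0 to 0.002 at the start (up), 0.012 fully down, with its flange on the collar. It yields at a steady push of about 3 N (the cap has then given 2 to 3 mm) and stays where it is left; the collar is a rigid stop.
- brass_marker: stock marker of the jar of brass screws: a fixed light wooden block 60 x 60 x 24 mm with a 26 mm wide steel collar on top (30 mm above the bench) and the push pin in its centre. It stands on the robot's side of its article, about 105 mm between centres. Origin at the centre of its underside, on the bench; z up
- jar_brass: glass jar full of yellow brass screws, with a pale lid, 58 mm across, 72 mm high; its pin stays up; loose; origin at the centre of its underside
- pliers_blue: pliers with blue handles, 165 mm long, lying at the right of the rightmost marker; a loose bystander; origin at the centre of its underside
- pencil: orange pencil, 176 mm long, lying near the front edge at the right; a loose bystander; origin at the centre of its underside
- wrench_10: small steel spanner, 162 mm long, lying near the front edge at the left; a loose bystander; origin at the centre of its underside
- offcut_block: square wooden offcut 50 x 70 x 50 mm, standing behind the bench vice; a loose bystander; origin at the centre of its underside

How it is judged:
By the outcome, as a careful person would: the job done as asked, in the order asked, and still so for the second after the job is handed in, with the robot touching nothing.
It also fails if it takes over 56 s, if anything falls off the work surface, if the arm or the gripper's body presses on something with over 40 N, if the wrist force passes 120 N, or if a joint passes its speed limit or range.

## Robot

A 6-joint arm with a two-finger parallel gripper is mounted at the origin on a cart in front of the work surface, level with it; the furniture and walls round the work are solid. World frame = base frame: x ahead of the robot, y to its left, z up, the work surface at z = 0. Lengths are in m, angles in rad, forces in N, time in s.
With the tool pointing down it reaches from about 0.35 to 0.875 m from the base axis. Payload 4.2 kg.
Tool frame: the origin (TCP) lies on the centre line of the jaws, within the pads' length; the fingertips stand 11 mm ahead of it and the grasp point (between the pads) lies 8 mm behind it; z points along the fingers, x is the direction in which the jaws open and shut, and the axes are right-handed (so a half turn about z gives the same grasp; the last joint's range is limited). The gripper opens to 85 mm and grips with 20 to 120 N. Pads are 22 mm wide; open, the fingers measure 114 mm over their backs; the gripper's body (76 mm by 85 mm) begins 54 mm behind the grasp point. The pads swing forward as they close: fully open they stand 13 mm farther back than shut.
Start: joints at [1.552, 0.385, 0.008, 0, -1.194, -0.259], TCP at [0.171, 0.601, 0.242] pointing down, gripper open.
Joint ranges: [-3.14, 3.14], [-1.21, 2.06], [-1.07, 1.41], [-3.16, 2.05], [-2.99, -0.16], [-3.1, 3.1]. Speed limits (rad/s): [2.79, 2.79, 3.14, 3.14, 3.14, 3.14].

## Interface

Orientations are given as a unit quaternion [x, y, z, w].
In Python, from station import read_state, cams, ticket gives the robot as it stands.
- The arm moves only by the tool apply_moves, never from a script. Its argument "increments" is a list that holds one entry, the list of rows, each a list of 5 numbers: the closure in counts, from 0 (fully open) to 255 (shut), then the shift along the tool's x, y, z in m, then the turn about the tool's z in degrees. In form: [[[fingers, dx, dy, dz, spin], ...]]. A call has 1 to 5 rows; each row is the pose to reach, as a shift and turn from the pose commanded when the call began, along the tool's axes at that moment; what a row does not reach only later rows make up. A row lasts 1/10 s, in which the tool goes at most 50 mm and 8.59 degrees, less where a joint would pass 70% of its speed; a pose out of reach is approached as far as the arm can. A call with a gripper value outside its range is refused whole. The fingers move at their own pace and stop on an object; "squeeze" is the grip in N (left out, the last holds). Time passes only in rows, so rows that repeat a pose let the fingers close. It gives the time, the measured TCP pose, the force and the opening at its end, in the units of the state.
- read_state(): the state, without advancing time (a new reading comes with each control period).
- cams.grab_frame(name): name is "side" or "top"; returns a dict with "color" (384x512x3 uint8, blue, green, red), "vfov" (degrees; the focal length in pixels is half the picture's height over the tangent of half this angle, whatever the lens; pixels are square), "cx", "cy" (the principal point, pixels), "eye" and "rotation" of the camera in the world. Camera axes: x right, y up, looking along -z (the intrinsics and any distortion apply to the point x, -y, -z); pixel columns grow to the right and rows downward; lengths in m; the calibration is good to about 2 mm. A picture is of the moment at which its call begins. There is no depth.
- ticket.sign_off(): hands the job in, once; it reports no verdict.
The state is a dict: "clock": time; "q": joint angles; "qvel": joint speeds; "effort": joint torques, N m; "position": TCP position; "tcp_rot": TCP orientation; "contact_force": force on the tool from outside, world axes, zero at the start; "torque": the same for the moment, N m; "grip_width": finger opening in m.
Only numpy, scipy, OpenCV 4.12 (cv2) and the standard library are available. Lean on these libraries where they do the work, as an engineer would, in place of code of your own. Each camera call takes 0.05 s, during which the arm holds its last target.

## Working session

There is one attempt and no reset: what is moved stays moved. The work goes in short steps, Python scripts to look and compute and a tool call to move; the robot and the scene stay as the last step left them, time stands still between calls to the robot, and variables do not carry over. Pictures are saved under pics/ and viewed, and the job is handed in when it is done.

Besides the shell and the picture viewer there is one more tool, called as name(argument=value, ...), one argument or row to a line, values as JSON. apply_moves: Moves the arm, as the interface text tells. Its arguments: {"type":"object","properties":{"increments":{"type":"array"},"squeeze":{"type":"number"}},"required":["increments"]}

```bash
mkdir -p pics; ls; python3 - <<'E'
from station import read_state,cams
import cv2
s=read_state()
for k,v in s.items(): print(k,v)
for n in ("side","top"):
    f=cams.grab_frame(n); cv2.imwrite(f"pics/{n}0.png",f["color"])
    print(n,{k:v for k,v in f.items() if k!="color"})
E
```

```text
pics
clock 0.0
q [ 1.55163256e+00  3.85572140e-01  6.62947869e-03 -4.90364761e-04
 -1.19402062e+00 -2.58562171e-01]
qvel [-0.00155527 -0.00047371  0.00015647  0.00117286  0.00237042 -0.00030247]
effort [ 1.56611291e-04 -3.92290020e+01  1.88393390e+01  4.18633461e+00
 -4.62568642e-03  5.26199585e-06]
position [0.17120798 0.60050805 0.24121487]
tcp_rot [-6.02351932e-01  7.98229869e-01 -7.11393009e-04 -8.48393619e-04]
contact_force [-0.19684612 -0.06550851  0.0523627 ]
torque [0.01657734 0.01324522 0.03705614]
grip_width 0.08546109976345419
side {'vfov': 57.32192025985482, 'cx': 255.2620827350828, 'cy': 190.48493008363633, 'eye': array([ 0.32932989, -0.9772469 ,  0.66346549]), 'rotation': array([ 0.47848471, -0.05383934, -0.09611782,  0.87115732])}
top {'vfov': 53.38737481800526, 'cx': 256.53851927620923, 'cy': 188.8587556197508, 'eye': array([ 0.27994942, -0.07653688,  1.23017548]), 'rotation': array([-0.07151243,  0.07481056,  0.70360404, -0.70301544])}
```

View pics/side0.png

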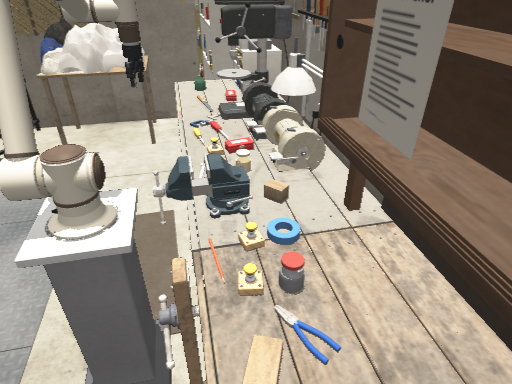

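View pics/top0.png

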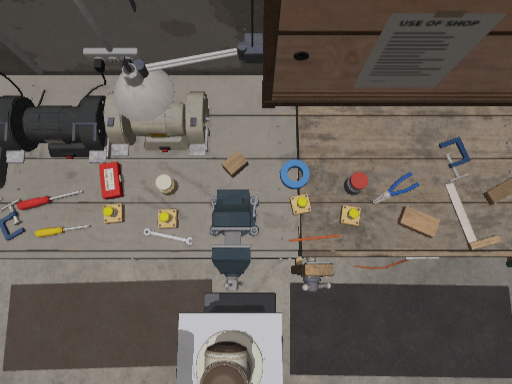

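```bash
cat > h.py <<'E'
import numpy as np,cv2
from scipy.spatial.transform import Rotation as R
from station import read_state,cams
def K(f):
    h,w=f["color"].shape[:2]; fl=h/2/np.tan(np.radians(f["vfov"]/2)); return fl
def ray(f,u,v):
    fl=K(f); d=np.array([(u-f["cx"])/fl,-(v-f["cy"])/fl,-1.]); return f["eye"],R.from_quat(f["rotation"]).apply(d)
def onz(f,u,v,z):
    e,d=ray(f,u,v); return e+d*(z-e[2])/d[2]
def proj(f,p):
    c=R.from_quat(f["rotation"]).inv().apply(np.array(p)-f["eye"]); fl=K(f); return np.array([f["cx"]-fl*c[0]/c[2], f["cy"]+fl*c[1]/c[2]])
def tri(a,b):
    (e,d),(g,h)=a,b; d=d/np.linalg.norm(d);h=h/np.linalg.norm(h)
    t=np.linalg.lstsq(np.stack([d,-h],1),g-e,rcond=None)[0]; p,q=e+t[0]*d,g+t[1]*h
    return (p+q)/2,np.linalg.norm(p-q)
def yellow(f,lo=(22,150,110),hi=(34,255,255)):
    m=cv2.inRange(cv2.cvtColor(f["color"],cv2.COLOR_BGR2HSV),lo,hi)
    n,l,s,c=cv2.connectedComponentsWithStats(m)
    return [(c[i].round(1).tolist(),s[i].tolist()) for i in range(1,n) if s[i][4]>12],m
E
python3 - <<'E'
from h import *
for n in("top","side"):
    f=cams.grab_frame(n); print(n,[k for k in f])
    for p in ([0,0,0],[.171,.601,.242],[.4,0,0]): print(p,proj(f,p))
    for b in yellow(f)[0]: print(b, onz(f,*b[0],.065))
    c=cv2.resize(f["color"][190:235,90:370] if n=="top" else f["color"][120:300,190:310],None,fx=2.8 if n=="top" else 3.2,fy=2.8 if n=="top" else 3.2,interpolation=cv2.INTER_CUBIC); cv2.imwrite(f"pics/{n}crop.png",c)
E
```

```text
top ['color', 'vfov', 'cx', 'cy', 'eye', 'rotation']
[0, 0, 0] [229.28843263 364.54246453]
[0.171, 0.601, 0.242] [-20.05589462 314.7017723 ]
[0.4, 0, 0] [230.95209469 231.06343262]
([301.9, 201.6], [297, 197, 10, 10, 77]) [ 0.48462686 -0.2226475   0.065     ]
([107.7, 210.9], [103, 207, 10, 9, 78]) [0.45591041 0.37564724 0.065     ]
([353.4, 213.1], [349, 209, 10, 10, 78]) [ 0.4485959 -0.3804636  0.065    ]
([163.9, 216.5], [159, 212, 10, 10, 79]) [0.43845613 0.20216679 0.065     ]
([47.8, 231.5], [35, 227, 27, 10, 181]) [0.39281391 0.55238355 0.065     ]
side ['color', 'vfov', 'cx', 'cy', 'eye', 'rotation']
[0, 0, 0] [ 83.8037505  218.11031217]
[0.171, 0.601, 0.242] [137.65759666  84.27871546]
[0.4, 0, 0] [211.4828787  202.47909844]
```

View pics/topcrop.png

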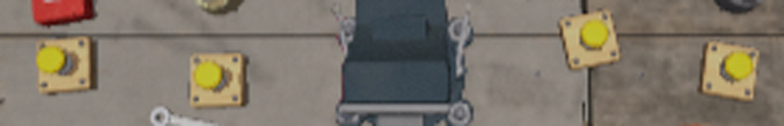

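View pics/sidecrop.png

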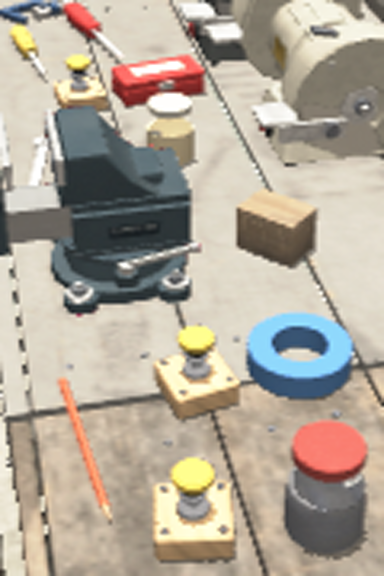

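```bash
python3 - <<'E'
from h import *
t=cams.grab_frame("top"); f=cams.grab_frame("side")
hsv=cv2.cvtColor(f["color"],cv2.COLOR_BGR2HSV)
for u,v in((214,139),(251,226),(250,269)): print(hsv[v,u])
for lo in ((24,150,80),(26,190,80)):
    bl,m=yellow(f,lo,(36,255,255))
    for b in bl: print(b, onz(f,*b[0],.065).round(4))
T={"bits":(107.7,210.9),"tape":(301.9,201.6),"nails":(353.4,213.1),"brass":(163.9,216.5)}
for n,p in T.items(): print(n,onz(t,*p,.065).round(4), proj(f,onz(t,*p,.065)).round(1),proj(f,onz(t,*p,.055)).round(1))
E
```

```text
[ 30 108 255]
[ 30 112 255]
[ 30 113 255]
bits [0.4559 0.3756 0.065 ] [213.4 138. ] [213.8 139.8]
tape [ 0.4846 -0.2226  0.065 ] [249.9 223.8] [250.6 226.8]
nails [ 0.4486 -0.3805  0.065 ] [248.8 265.7] [249.6 269.5]
brass [0.4385 0.2022 0.065 ] [214.3 157. ] [214.8 159.1]
```

```bash
python3 - <<'E'
from h import *
t=cams.grab_frame("top"); f=cams.grab_frame("side")
T={"bits":(107.7,210.9),"tape":(301.9,201.6),"nails":(353.4,213.1),"brass":(163.9,216.5)}
hs=cv2.cvtColor(f["color"],cv2.COLOR_BGR2HSV)
for u,v in((214,139),(251,226),(250,269)):
  print(hs[v-8:v+9,u,:].tolist())
bl,m=yellow(f,(27,95,235),(33,150,255))
for b in bl:
    print(b)
    for n,p in T.items():
        q,e=tri(ray(t,*p),ray(f,*b[0]))
        if e<.02: print(n,q.round(4),round(e,4))
hb=cv2.cvtColor(t["color"],cv2.COLOR_BGR2HSV); print(hb[205:217,108].tolist())
E
```

```text
[[20, 30, 213], [20, 31, 214], [19, 29, 219], [20, 29, 220], [21, 27, 221], [20, 29, 220], [29, 99, 252], [30, 113, 255], [30, 108, 255], [28, 133, 254], [22, 163, 152], [0, 9, 27], [15, 5, 97], [0, 2, 113], [165, 4, 119], [10, 5, 156], [10, 6, 138]]
[[20, 28, 220], [19, 28, 217], [17, 29, 218], [23, 70, 223], [30, 113, 255], [30, 113, 255], [30, 112, 255], [30, 113, 255], [30, 112, 255], [30, 112, 255], [28, 135, 254], [22, 163, 147], [22, 147, 87], [30, 8, 33], [0, 5, 154], [15, 4, 114], [15, 4, 118]]
[[17, 38, 193], [19, 43, 206], [29, 112, 254], [30, 113, 255], [30, 113, 255], [30, 112, 255], [30, 112, 255], [30, 113, 255], [30, 113, 255], [30, 115, 255], [28, 134, 254], [27, 141, 253], [23, 164, 151], [23, 143, 84], [165, 5, 101], [0, 3, 154], [0, 2, 113]]
([196.5, 130.9], [194, 128, 6, 7, 25])
([213.9, 138.4], [211, 137, 7, 4, 19])
bits [0.4572 0.3767 0.0624] 0.0017
nails [ 0.3993 -0.3019  0.3645] 0.0117
brass [0.4334 0.1822 0.1481] 0.0124
([250.8, 224.8], [246, 222, 11, 7, 60])
tape [ 0.4862 -0.2232  0.0613] 0.0017
([249.6, 267.4], [244, 263, 13, 10, 91])
nails [ 0.4498 -0.3817  0.0604] 0.001
[[20, 94, 187], [23, 147, 185], [28, 206, 188], [29, 206, 191], [29, 198, 193], [29, 201, 192], [29, 207, 192], [29, 202, 192], [29, 198, 192], [29, 201, 192], [26, 208, 186], [22, 135, 174]]
```

```bash
cat >> h.py <<'E'
def delta(x,y,z):
    s=read_state(); d=np.array([x,y,z])-s["position"]
    print("t",round(s["clock"],2),"pos",np.round(s["position"],4),"F",np.round(s["contact_force"],2),"grip",round(s["grip_width"],4),"tool d",R.from_quat(s["tcp_rot"]).inv().apply(d).round(4),"q",np.round(s["q"],2))
E
python3 - <<'E'
from h import *
t=cams.grab_frame("top"); f=cams.grab_frame("side")
print("vice jaw",tri(ray(t,233,192),ray(f,190,155)))
delta(.4565,.376,.2412)
E
```

```text
vice jaw (array([ 0.41440542, -0.02394289,  0.21110853]), np.float64(0.13999087779132147))
t 0.5 pos [0.1714 0.601  0.2423] F [-0.08 -0.23 -0.34] grip 0.0853 tool d [ 0.1382 -0.3359  0.0011] q [ 1.55  0.38  0.01 -0.   -1.19 -0.26]
```

apply_moves(
  increments=[
    [[255,0.02,-0.046,0,0],[255,0.038,-0.092,0,0],[255,0.057,-0.138,0,0],[255,0.076,-0.184,0,0],[255,0.095,-0.23,0,0]],
  ],
  squeeze=20,
)

```text
clock: 1.0
position: [0.3677, 0.4453, 0.2427]
tcp_rot: [-0.603, 0.798, 0.0, 0.0]
contact_force: [0.5, 0.5, -0.1]
grip_width: 0.0125
```

apply_moves(
  increments=[
    [[255,0.022,-0.053,0.01,0],[255,0.043,-0.106,0.03,0],[255,0.043,-0.106,0.07,0],[255,0.043,-0.106,0.1,0],[255,0.043,-0.106,0.1,0]],
  ],
)

```text
clock: 1.5
position: [0.4552, 0.373, 0.1377]
tcp_rot: [-0.601, 0.799, -0.001, -0.005]
contact_force: [-1.3, 0.6, 0.6]
grip_width: -0.0002
```

```bash
python3 - <<'E'
from h import *
t=cams.grab_frame("top"); f=cams.grab_frame("side")
a=cv2.resize(t["color"][150:270,60:200],None,fx=4,fy=4); b=cv2.resize(f["color"][60:180,150:290],None,fx=4,fy=4)
cv2.imwrite("pics/t1.png",cv2.resize(t["color"][130:270,50:220],None,fx=4,fy=4)); cv2.imwrite("pics/s1.png",b)
delta(.4565,.376,.08)
E
```

```text
t 1.6 pos [0.4571 0.3766 0.143 ] F [ 0.24 -0.26  0.82] grip -0.0002 tool d [0.0007 0.0005 0.063 ] q [ 0.96  0.42 -0.21  0.   -0.94  0.33]
```

View pics/t1.png

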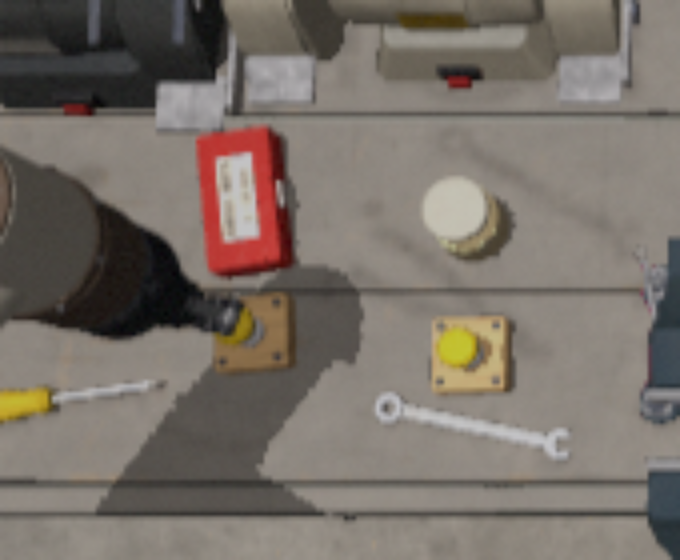

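View pics/s1.png

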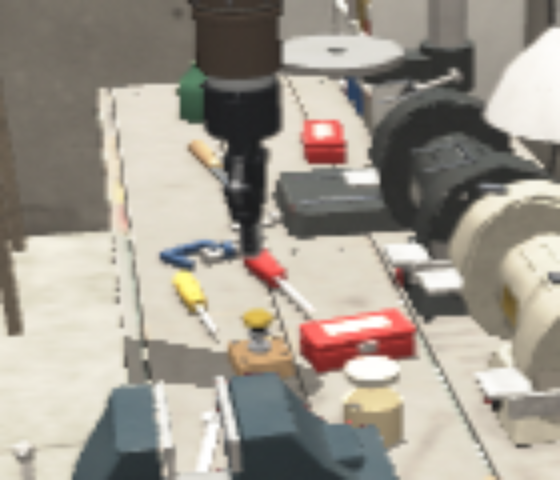

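The gripper is shut over the bits cap. In the side crop the fingertip is at about (250,250) and the cap at about (257,318). In the top crop the tip meets the cap's upper left at about (240,315), which fits its height. Next I descend to just above the cap.

apply_moves(
  increments=[
    [[255,0,0,0.03,0],[255,0,0,0.05,0],[255,0,0,0.06,0],[255,0,0,0.06,0]],
  ],
)

```text
clock: 2.0
position: [0.4566, 0.377, 0.0829]
tcp_rot: [-0.603, 0.798, -0.0, 0.0]
contact_force: [-0.6, -0.0, 0.1]
grip_width: 0.0
```

```bash
python3 - <<'E'
from h import *
t=cams.grab_frame("top"); f=cams.grab_frame("side")
cv2.imwrite("pics/t2.png",cv2.resize(t["color"][190:230,80:150],None,fx=10,fy=10,interpolation=2)); cv2.imwrite("pics/s2.png",cv2.resize(f["color"][110:170,190:250],None,fx=10,fy=10,interpolation=2))
delta(.4565,.376,.075)
E
```

```text
t 2.1 pos [0.4573 0.3775 0.0842] F [0.58 1.21 0.71] grip -0.0001 tool d [0.0017 0.0004 0.0092] q [ 0.96  0.48 -0.27  0.   -0.81  0.33]
```

View pics/t2.png

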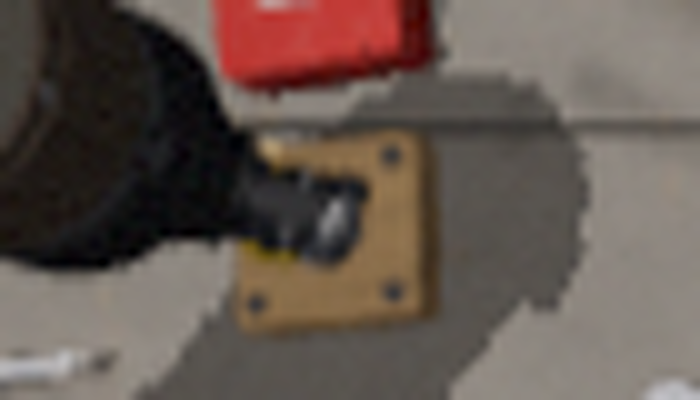

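View pics/s2.png

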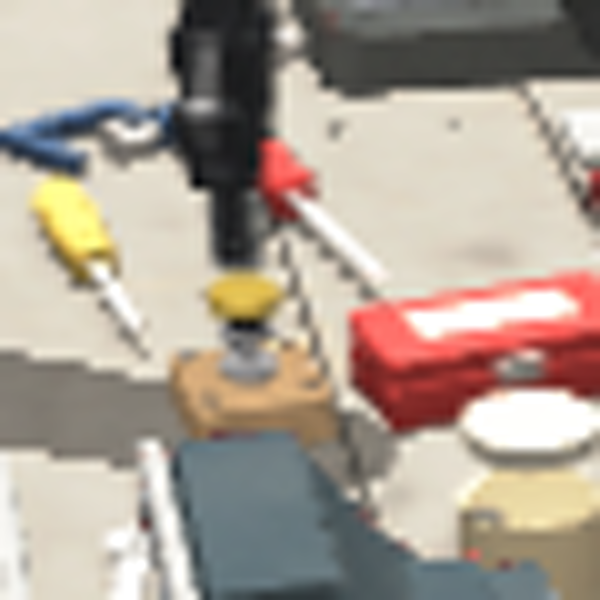

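```bash
python3 - <<'E'
from h import *
f=cams.grab_frame("side")
for p in ([.457,.377,.073],[.457,.376,.064]): print(proj(f,p))
g=f["color"][120:145,203:226].max(axis=2)
for i,r in enumerate(g): print(120+i,' '.join('%3d'%v for v in r))
E
```

```text
[213.48996629 136.04491575]
[213.65331823 138.14865302]
120 190 197 171 178 111 107 159 177 123  84  39  28  35  51 139 228 227 226 226 224 224 224 224
121 141 150 111 158  47  59  87  91  67  51  45  39  34  47 137 226 227 226 225 224 224 224 226
122 120 192 184  98  66  38  50  53  41  33  32  35  35  53 140 226 227 226 225 213 160 197 226
123 248 241 159  77  47  34  45  54  50  31  30  32  34  53 140 225 227 227 226 212 158 224 225
124 136 119  84  74  74  34  36  48  46  33  31  31  31 169 252 237 227 228 227 226 224 224 222
125 118 124 149 199 126 112  32  30  31  30  31  29  32 135 244 250 204 224 224 224 222 222 222
126 221 224 226 226 212 116  34  43  42  39  33  30  31 169 253 250 245 223 221 222 222 221 222
127 227 227 227 227 225 202  35  39  45  44  39  33  58 169 251 253 253 239 201 222 222 221 221
128 227 226 227 227 227 214 118  38  31  32  34  32  62 150 225 227 209 168 195 221 222 222 222
129 226 226 226 226 227 227 224 184  68  34  34  56  99 120 145 174 226 176 160 223 224 224 224
130 224 224 224 223 224 225 222 184  69  37  39  56  96 100 113 119 170 245 233 223 
[... 655 characters left out ...]
 150 231 224 223 205 126 146
138 232 233 231 229 227 226 224 222 220 223 223 223 223 222 222 210 127 228 228 225 221 218 201
139 227 227 226 224 223 223 217 186 212 222 227 228 225 221 206 169 144 197 226 223 222 221 205
140 227 226 225 224 223 223 224 211 153 192 218 221 207 169 155 215 227 141 228 225 226 227 225
141 250 227 228 225 224 224 224 218 176 161 153 154 147 134 186 219 208 118 218 225 224 230 248
142 245 205 227 225 224 225 225 224 212 143  29  28  27 105 203 218 203 141 197 230 226 212 194
143 170 223 224 226 226 225 224 224 212 141 121  99  95 100 164 220 227 229 147 234 227 218 181
144 158 223 227 229 226 225 224 224 220 177  94 114 129 189 229 149 191 237 124 222 229 220 165
```

apply_moves(
  increments=[
    [[255,0.001,-0.001,0.006,0],[255,0.001,-0.001,0.01,0],[255,0.001,-0.001,0.012,0],[255,0.001,-0.001,0.014,0],[255,0.001,-0.001,0.014,0]],
  ],
)

```text
clock: 2.65
position: [0.4577, 0.3753, 0.0685]
tcp_rot: [-0.602, 0.798, 0.0, 0.001]
contact_force: [0.6, 1.7, 1.4]
grip_width: -0.0001
```

```bash
python3 - <<'E'
from h import *
delta(.4575,.376,.059)
E
```

```text
t 2.65 pos [0.4577 0.3753 0.0685] F [0.61 1.65 1.42] grip -0.0001 tool d [-0.0006  0.0004  0.0095] q [ 0.96  0.5  -0.29  0.   -0.78  0.33]
```

apply_moves(
  increments=[
    [[255,0,0,0.002,0],[255,0,0,0.004,0],[255,0,0,0.006,0],[255,0,0,0.006,0]],
  ],
)

```text
clock: 3.05
position: [0.4576, 0.3752, 0.0622]
tcp_rot: [-0.602, 0.798, 0.0, 0.0]
contact_force: [0.0, 0.8, 2.1]
grip_width: -0.0
```

apply_moves(
  increments=[
    [[255,0,0,0.002,0],[255,0,0,0.003,0],[255,0,0,0.003,0]],
  ],
)

```text
clock: 3.35
position: [0.4576, 0.3752, 0.0597]
tcp_rot: [-0.602, 0.798, 0.0, 0.0]
contact_force: [1.0, 0.2, 5.0]
grip_width: -0.0002
```

apply_moves(
  increments=[
    [[255,0,0,0.0015,0],[255,0,0,0.0015,0],[255,0,0,0.0015,0]],
  ],
)

```text
clock: 3.65
position: [0.4576, 0.3753, 0.0586]
tcp_rot: [-0.603, 0.798, -0.0, 0.001]
contact_force: [0.7, 0.8, 6.7]
grip_width: 0.0
```

apply_moves(
  increments=[
    [[255,0,0,-0.01,0],[255,0,0,-0.03,0],[255,0,0,-0.075,0],[255,0,0,-0.12,0],[255,0,0,-0.16,0]],
  ],
)

```text
clock: 4.15
position: [0.4563, 0.3738, 0.2191]
tcp_rot: [-0.602, 0.798, -0.0, -0.002]
contact_force: [0.7, 0.6, 0.1]
grip_width: -0.0002
```

```bash
python3 - <<'E'
from h import *
t=cams.grab_frame("top"); f=cams.grab_frame("side")
cv2.imwrite("pics/s3.png",cv2.resize(f["color"][110:170,190:250],None,fx=10,fy=10,interpolation=2))
bl,m=yellow(f,(27,95,200),(33,150,255)); print(bl)
delta(.4495,-.381,.34)
E
```

```text
[([196.5, 130.9], [194, 128, 6, 7, 25]), ([250.8, 224.8], [246, 222, 11, 7, 60]), ([249.6, 267.5], [244, 263, 13, 10, 92])]
t 4.25 pos [0.4588 0.3763 0.2241] F [-0.11 -0.44  0.42] grip 0.0001 tool d [ 0.7298 -0.1989 -0.1215] q [ 0.96  0.34 -0.11  0.   -1.11  0.33]
```

View pics/s3.png

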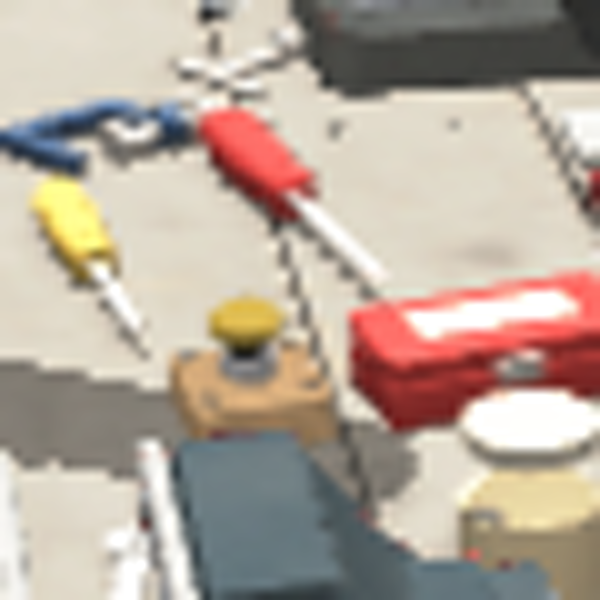

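The bits cap now sits about 2.5 px lower (crop row about 298, was 272), close to its 12 mm of travel. The case has not moved. Next I go to the nails marker, high over the vice.

apply_moves(
  increments=[
    [[255,0,0,-0.045,0],[255,0.02,-0.005,-0.085,0],[255,0.06,-0.016,-0.11,0],[255,0.105,-0.029,-0.12,0],[255,0.15,-0.041,-0.12,0]],
  ],
)

```text
clock: 4.75
position: [0.4549, 0.2178, 0.3386]
tcp_rot: [-0.603, 0.798, 0.0, 0.0]
contact_force: [1.0, -0.9, -1.1]
grip_width: 0.0003
```

apply_moves(
  increments=[
    [[255,0.047,-0.013,0,0],[255,0.094,-0.026,0,0],[255,0.141,-0.039,0,0],[255,0.188,-0.052,0,0],[255,0.235,-0.065,0,0]],
  ],
)

```text
clock: 5.25
position: [0.4517, -0.0263, 0.3367]
tcp_rot: [-0.602, 0.798, 0.001, -0.001]
contact_force: [2.5, 1.0, 0.2]
grip_width: 0.0001
```

```bash
python3 - <<'E'
from h import *
delta(.4495,-.381,.34)
E
```

```text
t 5.25 pos [ 0.4517 -0.0263  0.3367] F [2.52 0.97 0.15] grip 0.0001 tool d [ 0.3417 -0.095  -0.0033] q [ 0.3   0.03 -0.22 -0.   -1.33  0.99]
```

apply_moves(
  increments=[
    [[255,0.047,-0.013,0,0],[255,0.094,-0.026,0,0],[255,0.141,-0.039,0,0],[255,0.188,-0.052,0,0],[255,0.235,-0.065,0,0]],
  ],
)

```text
clock: 5.75
position: [0.4501, -0.2696, 0.3365]
tcp_rot: [-0.602, 0.798, 0.002, -0.001]
contact_force: [1.3, -0.1, 0.2]
grip_width: -0.0
```

apply_moves(
  increments=[
    [[255,0.047,-0.013,0,0],[255,0.094,-0.026,0,0],[255,0.108,-0.03,0.03,0],[255,0.108,-0.03,0.07,0],[255,0.108,-0.03,0.07,0]],
  ],
)

```text
clock: 6.25
position: [0.4468, -0.3782, 0.2601]
tcp_rot: [-0.601, 0.799, 0.008, -0.003]
contact_force: [0.1, 0.1, -1.3]
grip_width: 0.0001
```

```bash
python3 - <<'E'
from h import *
delta(.4495,-.381,.085)
E
```

```text
t 6.25 pos [ 0.4468 -0.3782  0.2601] F [ 0.08  0.09 -1.26] grip 0.0001 tool d [ 0.003  -0.0062  0.175 ] q [-0.43  0.31 -0.05 -0.   -1.22  1.72]
```

apply_moves(
  increments=[
    [[255,0.001,-0.001,0.045,0],[255,0.001,-0.001,0.09,0],[255,0.001,-0.001,0.13,0],[255,0.001,-0.001,0.16,0],[255,0.001,-0.001,0.16,0]],
  ],
)

```text
clock: 6.75
position: [0.4494, -0.3796, 0.1046]
tcp_rot: [-0.602, 0.798, 0.004, -0.002]
contact_force: [-0.9, 0.5, -0.2]
grip_width: -0.0002
```

```bash
python3 - <<'E'
from h import *
t=cams.grab_frame("top"); f=cams.grab_frame("side")
cv2.imwrite("pics/t4.png",cv2.resize(t["color"][160:240,310:420],None,fx=6,fy=6,interpolation=2)); cv2.imwrite("pics/s4.png",cv2.resize(f["color"][220:310,200:310],None,fx=6,fy=6,interpolation=2))
print(proj(f,read_state()["position"]-[0,0,.011]))
delta(.4495,-.381,.08)
E
```

```text
[250.45390176 255.38167856]
t 6.85 pos [ 0.4526 -0.3817  0.1094] F [ 0.27 -0.31  0.64] grip -0.0003 tool d [0.0001 0.0032 0.0294] q [-0.43  0.45 -0.25  0.   -0.87  1.72]
```

View pics/t4.png

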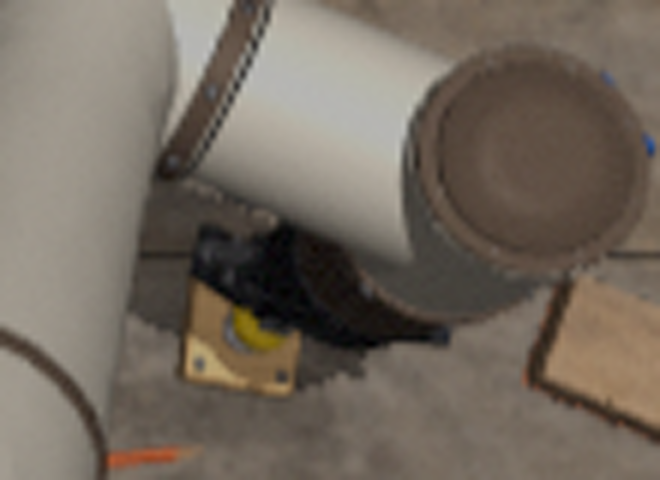

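View pics/s4.png

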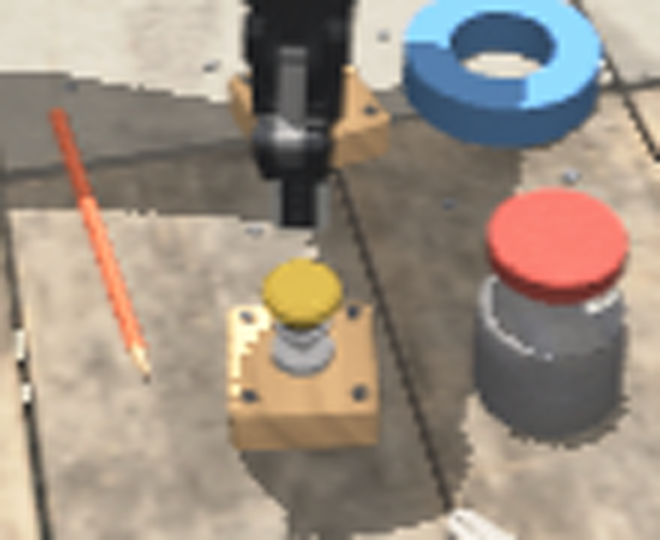

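apply_moves(
  increments=[
    [[255,0,0.003,0.015,0],[255,0,0.003,0.025,0],[255,0,0.003,0.027,0],[255,0,0.003,0.027,0]],
  ],
)

```text
clock: 7.25
position: [0.4494, -0.381, 0.0818]
tcp_rot: [-0.603, 0.798, -0.001, 0.0]
contact_force: [0.2, 0.2, 0.1]
grip_width: -0.0
```

```bash
python3 - <<'E'
from h import *
t=cams.grab_frame("top"); f=cams.grab_frame("side")
cv2.imwrite("pics/t5.png",cv2.resize(t["color"][190:230,330:380],None,fx=10,fy=10,interpolation=2)); cv2.imwrite("pics/s5.png",cv2.resize(f["color"][240:300,220:280],None,fx=10,fy=10,interpolation=2))
p=read_state()["position"]-[0,0,.011];print(proj(f,p),proj(t,p))
delta(.4495,-.381,.08)
E
```

```text
[249.16011149 264.05234814] [354.06634059 212.5474606 ]
t 7.35 pos [ 0.4494 -0.3811  0.0819] F [-0.16 -0.26  0.18] grip 0.0002 tool d [-0.0001 -0.      0.0019] q [-0.43  0.48 -0.28  0.   -0.8   1.72]
```

View pics/t5.png

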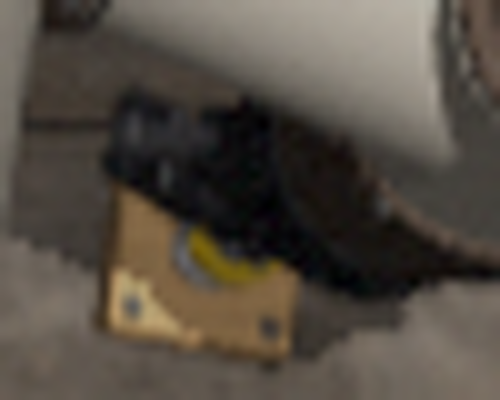

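View pics/s5.png

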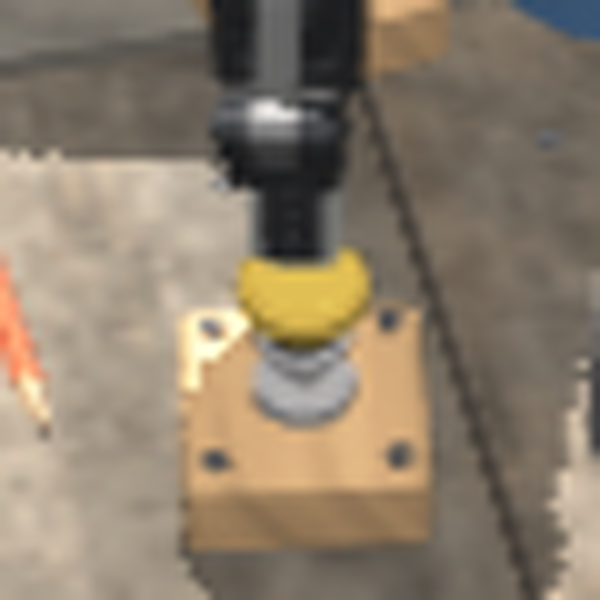

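The tip is centred on the nails cap in the side crop (295 against 304). It is just above it, and no force shows. Pressing now.

apply_moves(
  increments=[
    [[255,0,-0.001,0.005,0],[255,0,-0.001,0.008,0],[255,0,-0.001,0.011,0],[255,0,-0.001,0.014,0],[255,0,-0.001,0.016,0]],
  ],
)

```text
clock: 7.85
position: [0.4503, -0.3812, 0.0649]
tcp_rot: [-0.603, 0.798, -0.001, 0.0]
contact_force: [1.1, -0.4, 2.7]
grip_width: 0.0004
```

apply_moves(
  increments=[
    [[255,0,0,0.002,0],[255,0,0,0.004,0],[255,0,0,0.005,0],[255,0,0,0.005,0]],
  ],
)

```text
clock: 8.25
position: [0.4502, -0.3812, 0.0602]
tcp_rot: [-0.602, 0.798, -0.001, 0.0]
contact_force: [1.3, 0.4, 3.6]
grip_width: -0.0001
```

apply_moves(
  increments=[
    [[255,0,0,0.001,0],[255,0,0,0.002,0],[255,0,0,0.0025,0],[255,0,0,0.0025,0]],
  ],
)

```text
clock: 8.65
position: [0.4503, -0.3813, 0.0582]
tcp_rot: [-0.603, 0.798, -0.001, 0.0]
contact_force: [0.8, -0.4, 7.7]
grip_width: -0.0001
```

apply_moves(
  increments=[
    [[255,0,0,-0.01,0],[255,0,0,-0.03,0],[255,0,0,-0.07,0],[255,0,0,-0.11,0],[255,0,0,-0.11,0]],
  ],
)

```text
clock: 9.15
position: [0.4515, -0.3823, 0.173]
tcp_rot: [-0.603, 0.798, -0.004, 0.002]
contact_force: [0.1, -0.5, 1.0]
grip_width: -0.0003
```

```bash
python3 - <<'E'
from h import *
f=cams.grab_frame("side")
cv2.imwrite("pics/s6.png",cv2.resize(f["color"][200:300,200:310],None,fx=6,fy=6,interpolation=2))
delta(.4855,-.2228,.17)
E
```

```text
t 9.2 pos [ 0.45   -0.3811  0.1699] F [-0.17  0.29 -0.01] grip -0.0003 tool d [-1.62e-01  9.40e-03 -1.00e-04] q [-0.43  0.38 -0.19 -0.   -1.    1.72]
```

View pics/s6.png

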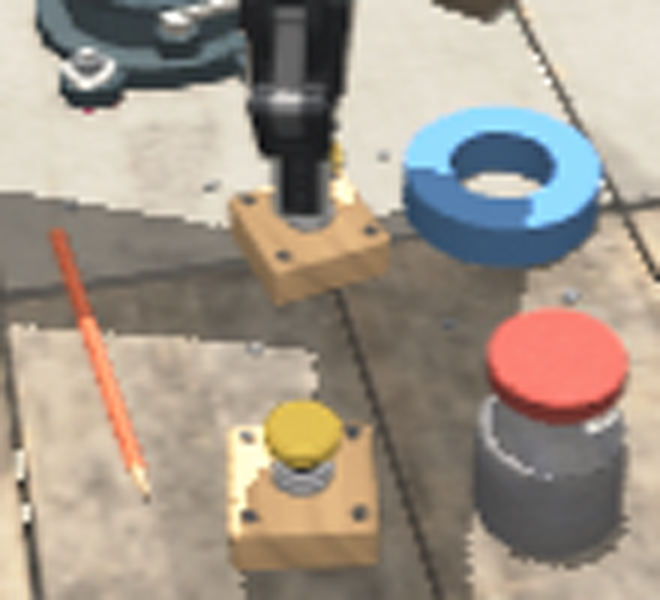

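The nails cap is visibly lower, at crop (303,432) and closer to its collar. The jar has not moved. Next is the tape.

apply_moves(
  increments=[
    [[255,-0.045,0.003,0,0],[255,-0.09,0.005,0,0],[255,-0.135,0.008,0,0],[255,-0.162,0.009,0,0],[255,-0.162,0.009,0.03,0]],
  ],
)

```text
clock: 9.7
position: [0.4874, -0.2202, 0.1392]
tcp_rot: [-0.604, 0.797, -0.002, 0.002]
contact_force: [0.9, -0.6, 0.3]
grip_width: 0.0002
```

apply_moves(
  increments=[
    [[255,0,0,0.03,0],[255,0,0,0.05,0],[255,0,0,0.058,0],[255,0,0,0.058,0]],
  ],
)

```text
clock: 10.1
position: [0.4837, -0.2224, 0.0774]
tcp_rot: [-0.602, 0.798, 0.002, -0.002]
contact_force: [-0.2, -0.0, 0.3]
grip_width: 0.0001
```

```bash
python3 - <<'E'
from h import *
t=cams.grab_frame("top"); f=cams.grab_frame("side")
cv2.imwrite("pics/t7.png",cv2.resize(t["color"][180:230,270:330],None,fx=10,fy=10,interpolation=2)); cv2.imwrite("pics/s7.png",cv2.resize(f["color"][200:260,220:280],None,fx=10,fy=10,interpolation=2))
p=read_state()["position"]-[0,0,.011];print(proj(f,p),proj(t,p))
delta(.4855,-.2228,.08)
E
```

```text
[250.2500657  222.73074131] [302.10697845 201.0956437 ]
t 10.2 pos [ 0.4856 -0.2229  0.0796] F [ 1.06 -0.43  0.07] grip 0.0003 tool d [-0.0001  0.0001 -0.0004] q [-0.13  0.41 -0.42  0.   -0.74  1.42]
```

View pics/t7.png

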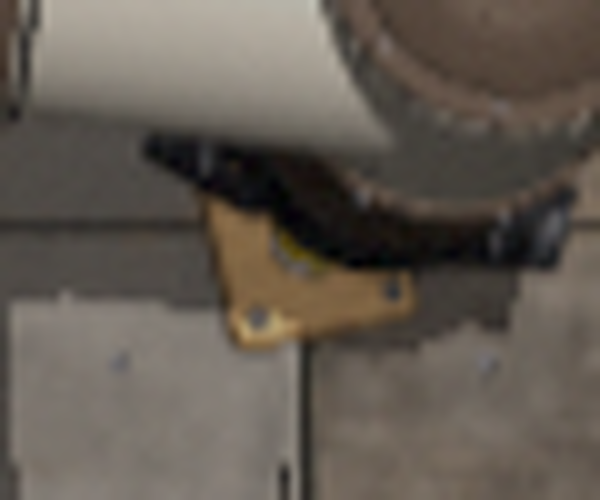

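View pics/s7.png

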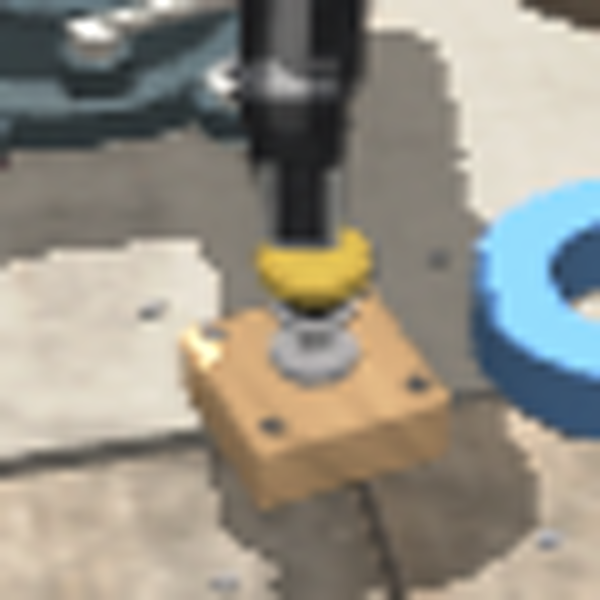

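The tip (crop 305) is within 1 px of the tape cap (313), so I shift slightly in +x and press.

apply_moves(
  increments=[
    [[255,0,-0.001,0.004,0],[255,0,-0.001,0.007,0],[255,0,-0.001,0.01,0],[255,0,-0.001,0.013,0],[255,0,-0.001,0.015,0]],
  ],
)

```text
clock: 10.7
position: [0.4874, -0.2232, 0.0647]
tcp_rot: [-0.603, 0.798, -0.001, 0.001]
contact_force: [1.5, -0.6, 2.6]
grip_width: -0.0001
```

apply_moves(
  increments=[
    [[255,0,0,0.002,0],[255,0,0,0.004,0],[255,0,0,0.004,0],[255,0,0,0.004,0]],
  ],
)

```text
clock: 11.1
position: [0.4873, -0.2231, 0.0607]
tcp_rot: [-0.603, 0.798, -0.001, 0.001]
contact_force: [2.0, -0.4, 3.7]
grip_width: 0.0001
```

apply_moves(
  increments=[
    [[255,0,0,0.001,0],[255,0,0,0.002,0],[255,0,0,0.0025,0],[255,0,0,0.0025,0]],
  ],
)

```text
clock: 11.5
position: [0.4873, -0.2232, 0.0584]
tcp_rot: [-0.603, 0.798, -0.001, 0.001]
contact_force: [1.8, -0.3, 6.9]
grip_width: 0.0002
```

apply_moves(
  increments=[
    [[255,0,0,-0.01,0],[255,0,0,-0.03,0],[255,0,0,-0.07,0],[255,0,0,-0.115,0],[255,0,0,-0.16,0]],
  ],
)

```text
clock: 12.0
position: [0.4838, -0.2222, 0.218]
tcp_rot: [-0.602, 0.798, 0.003, -0.002]
contact_force: [0.8, -0.3, 0.7]
grip_width: -0.0002
```

apply_moves(
  increments=[
    [[255,0,0,-0.045,0],[255,0,0,-0.09,0],[255,-0.045,0.01,-0.1,0],[255,-0.09,0.02,-0.1,0],[255,-0.13,0.03,-0.1,0]],
  ],
)

```text
clock: 12.5
position: [0.4911, -0.0882, 0.3171]
tcp_rot: [-0.602, 0.799, 0.002, -0.001]
contact_force: [0.6, -0.1, 0.4]
grip_width: 0.0
```

apply_moves(
  increments=[
    [[255,-0.045,0.01,0,0],[255,-0.09,0.02,0,0],[255,-0.09,0.02,0,0],[255,-0.09,0.02,0,0]],
  ],
)

```text
clock: 12.9
position: [0.4971, 0.0031, 0.3166]
tcp_rot: [-0.603, 0.798, 0.001, -0.002]
contact_force: [-0.3, 0.2, 0.2]
grip_width: -0.0
```

```bash
python3 - <<'E'
from h import *
t=cams.grab_frame("top"); f=cams.grab_frame("side")
cv2.imwrite("pics/t8.png",t["color"]); cv2.imwrite("pics/s8.png",cv2.resize(f["color"][120:320,180:360],None,fx=3,fy=3,interpolation=2))
o=cv2.imread("pics/side0.png")
for fr in (o,f["color"]):
  bl,m=yellow({"color":fr},(26,90,150),(33,200,255)); print([(b[0],b[1][2:]) for b in bl if b[0][0]>205])
print([b[0] for b in yellow(t)[0]])
T={"bits":(107.7,210.9),"tape":(301.9,201.6),"nails":(353.4,213.1)}
for n,(x,y) in {"bits":(.457,.376),"tape":(.4855,-.223),"nails":(.4495,-.381),"brass":(.4385,.202)}.items():
  print(n,proj(f,[x,y,.065]),proj(f,[x,y,.053]),proj(t,[x,y,.065]),proj(t,[x,y,.053]))
delta(0.4,0,.3)
E
```

```text
[([214.0, 138.5], [7, 4, 20]), ([251.0, 224.9], [11, 7, 63]), ([249.8, 267.5], [13, 10, 98])]
[([214.0, 141.1], [7, 3, 19]), ([250.9, 228.1], [11, 7, 62]), ([249.9, 270.9], [13, 9, 93])]
[[301.3, 202.3], [352.4, 213.6], [163.9, 216.5], [47.8, 231.5]]
bits [213.63846075 137.92618705] [213.81603265 140.58503065] [107.61305612 210.54920387] [109.0697004  211.12953306]
tape [250.23907911 223.79134725] [250.26429006 227.21198858] [302.00643822 201.32225701] [301.54216158 201.98903683]
nails [249.19415678 265.8473517 ] [249.2314694  269.50257088] [353.55817774 212.80890788] [352.581854   213.36591318]
brass [214.35334546 157.01508287] [214.54718345 159.87656037] [163.95511992 216.48575563] [164.85629502 217.00863407]
t 13.0 pos [0.4977 0.0016 0.3171] F [0.26 0.23 0.25] grip -0.0 tool d [0.0284 0.0934 0.0174] q [ 0.33  0.12 -0.16 -0.   -1.29  0.96]
```

View pics/t8.png

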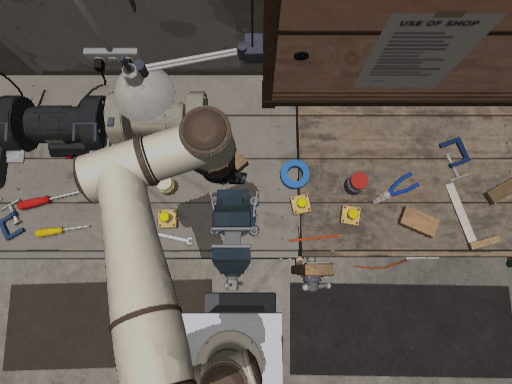

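View pics/s8.png

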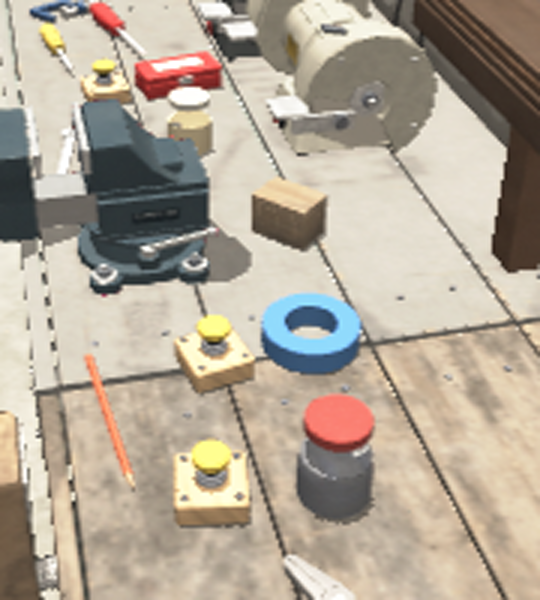

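All three caps dropped 2.6 to 3.4 px, which matches about 11–12 mm. The brass cap is unchanged at (163.9, 216.5), and the arm is clear.

```bash
python3 -c "
from station import ticket
print(ticket.sign_off())"
```

```text
the job is handed in; nothing more can be done
None
```

I pressed the drill-bit case, nails and tape pins down to their collars, in that order, and handed the job in at about 13 s of robot time. The gripper was shut, and each press ended at about 7–8 N.

**Pins down:** in the side camera the caps now sit lower by 2.6 px (bits), 3.4 px (nails) and 3.2 px (tape). A full 12 mm is about 2.7, 3.7 and 3.4 px, so the nails and tape caps moved about 11 mm. That fits pins that may start up to 2 mm down. At the end of each press the force also matched the cap spring pushing against the collar.

**Everything else:** in the top camera the brass cap is exactly where it was, so its pin is still up. The tape, both jars, the pliers, pencil and offcut look unmoved in the last pictures. The arm hid the drill-bit case from above, so I checked it from the side only. It also hid part of the spanner and the brass jar. The gripper was held about 0.3 m up, touching nothing.

**What didn't fit:** two-view heights of the untouched caps came out at 60–62 mm, a little under the stated 63–65 mm. My estimate of the vice's height failed, as the two views disagreed by 140 mm, so I crossed it with the tool point at about 0.34 m.

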